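# Pack flanged end fittings head to tail in the tray

### The job

Pack the three hat-shaped aluminium flanges into the low-rimmed steel tray in one row, alternately up and down: a hub-up flange against each end and the hub-down one nested between them, all standing flat on the tray floor, lengthwise along the tray. One hub-up flange is already in the tray and must be slid to an end; the other two come off the sloping pegboard. Set them down gently, never drop them, and leave the glassware and other things around undisturbed.

Things in the scene. Friction and masses are not known exactly. Their poses are not given: they have to be found in the camera images.
- tray: low-rimmed steel tray, fixed, 256 x 82 mm, long along its y. Origin: centre of underside, z up. Floor top at z = 6 mm, inside 244 (y) x 70 mm (x), rim top z = 18, walls 6 thick. A flange against an end wall has its origin at y = +-74 mm; three alternating leave 12 mm spare. Neighbouring brims overlap 28 mm in plan, so the hub-down flange goes in last, from above.
- rack: grey draining pegboard with white pegs, fixed, 300 mm wide (y), 200 along the slope; tilted 30 degrees, rising towards its +x, its normal leaning to its -x. Origin on the bench below the board's middle, z up; surface 75 mm above it.
- slot_a (a point): the first flange place on the pegboard, on its surface, axes as the rack's; a flange's origin starts here. Two pegs 12 mm thick, 58 tall hold the flange's downhill round end; lift it off along the board's normal.
- slot_b (a point): the second flange place, 135 mm from slot_a, alike. Which flange is where varies.
- flange_up: hat-shaped aluminium flange, 0.36 kg: oblong brim 96 (part x) x 62 mm (y), 14 thick, straight sides 34 long, round ends; 40 mm round hub, 46 mm long, on one face. Starts on the pegboard, brim on the board, hub outward (hub up), part x up the slope. Origin: centre of the brim's flat underside, z towards the hub: brim z 0 to 14, hub 14 to 60 mm.
- flange_down: hat-shaped aluminium flange, 0.36 kg: oblong brim 96 (part x) x 62 mm (y), 14 thick, straight sides 34 long, round ends; 40 mm round hub, 46 mm long, on one face. Upside down (hub down): starts on the pegboard standing on its hub, brim outward, part x up the slope. Origin: centre of the hub's end face (underside), z towards the brim: hub z 0 to 46, brim 46 to 60 mm.
- flange_tray: hat-shaped aluminium flange, 0.36 kg: oblong brim 96 (part x) x 62 mm (y), 14 thick, straight sides 34 long, round ends; 40 mm round hub, 46 mm long, on one face. Starts hub up near the tray's middle, length along the tray. Origin: centre of the brim's underside, z up: brim z 0 to 14, hub 14 to 60 mm.
- bottle: clear bottle with blue cap, 80 mm in diameter, 170 mm tall, at the back of the bench; leave alone. Origin: centre of underside.
- jar: amber jar with blue cap, 60 mm in diameter, 85 mm tall, standing behind the pegboard; leave alone. Origin: centre of underside.
- beaker: open glass beaker, 72 mm in diameter, 90 mm tall, standing behind the tray; leave alone. Origin: centre of underside.
- wrench: wrench lying flat on the bench between the tray and the pegboard; leave alone. Origin at its middle.
Things that resemble listed ones, but are neither listed nor needed, are in the scene too. What is shaped like the flange_tray but black or turquoise is not meant. Leave any brown look-alike of the flange_down alone.

How it is judged:
At the end, for the whole second after the job is handed in: All three flanges released, at rest, on the tray floor (3 mm), upright (3.4 deg), within 7 mm of the tray's long centre line and lengthwise along it (10 deg): hub-up ones at opposite ends, 60 to 77 mm from the tray's middle, the hub-down one within 13 mm of the middle (angle between each of flange_up, flange_down, flange_tray's own z axis and vertical below 0.06 rad and z of flange_up in the frame of tray between 0.003 and 0.009 m and x of flange_up in the frame of tray between -0.007 and 0.007 m and linear speed of each of flange_up, flange_down, flange_tray below 0.02 m/s and angular speed of each of flange_up, flange_down, flange_tray below 0.2 rad/s and angle between the x axis of each of flange_up, flange_down, flange_tray and the y axis of tray, either way round below 0.17 rad and z of flange_down in the frame of tray between 0.003 and 0.009 m and x of flange_down in the frame of tray between -0.007 and 0.007 m and z of flange_tray in the frame of tray between 0.003 and 0.009 m and x of flange_tray in the frame of tray between -0.007 and 0.007 m and y of flange_down in the frame of tray between -0.013 and 0.013 m and ((y of flange_tray in the frame of tray between 0.06 and 0.077 m and y of flange_up in the frame of tray between -0.077 and -0.06 m) or (y of flange_tray in the frame of tray between -0.077 and -0.06 m and y of flange_up in the frame of tray between 0.06 and 0.077 m))); the robot touches nothing.
It fails at once if a bystander moved more than 30 mm or was tipped over (distance of any of bottle, jar, beaker, wrench from where it was at the start of the episode above 0.03 m or angle between any of bottle, jar, beaker's own z axis and vertical above 0.5 rad).
It fails at once if a flange dropped into the tray (moving faster than 0.5 m/s within 50 mm of the tray) ((linear speed of flange_up above 0.5 m/s and z of flange_up in the frame of tray below 0.05 m and horizontal distance between flange_up and tray below 0.12 m) or (linear speed of flange_down above 0.5 m/s and z of flange_down in the frame of tray below 0.05 m and horizontal distance between flange_down and tray below 0.12 m) or (linear speed of flange_tray above 0.5 m/s and z of flange_tray in the frame of tray below 0.05 m and horizontal distance between flange_tray and tray below 0.12 m)).
It also fails if it takes over 72 s, if anything falls off the work surface, if the arm or the gripper's body presses on something with over 40 N, if the wrist force passes 120 N, or if a joint passes its speed limit or range.

### The arm

A 6-joint arm with a two-finger parallel gripper is mounted at the origin on the work surface. World frame = base frame: x ahead of the robot, y to its left, z up, the work surface at z = 0. Lengths are in m, angles in rad, forces in N, time in s.
With the tool pointing down it reaches from about 0.275 to 0.825 m from the base axis. Payload 5.2 kg.
Tool frame: the origin (TCP) lies between the finger pads; the fingertips stand 22 mm ahead of it and the grasp point (between the pads) lies 3 mm ahead of it; z points along the fingers, y is the line along which they close (so a half turn about z gives the same grasp; the last joint's range is limited). The gripper opens to 93 mm and grips with 3 to 60 N. Pads are 15 mm wide; open, the fingers measure 128 mm over their backs; the gripper's body (75 mm by 188 mm) begins 65 mm behind the grasp point.
Start: joints at [0.989, 0.259, 1.535, -0, 1.348, -0.203], TCP at [0.203, 0.511, 0.241] pointing down, gripper open.
Joint ranges: [-3.14, 3.14], [-0.91, 2.08], [0.19, 2.58], [-1.22, 4.36], [0.22, 2.71], [-3.12, 3.12]. Speed limits (rad/s): [2.57, 2.57, 3.14, 3.14, 3.14, 3.14].

### API

Orientations are given as a rotation vector (axis times angle).
In Python, from plant import r gives the robot as it stands. Calls block until the motion is done:
- r.move_pose(position, orientation): joint-space move of the TCP to a pose.
- r.servo_line(position, rot=None, speed=0.15, threshold=None): straight line of the TCP; rot=None keeps the orientation; speed is the mean speed in m/s. With threshold (N) it stops when the force on the tool has changed by that much, and returns True; else False.
- r.goto_joints(angles): joint-space move.
- r.grip(opening): finger opening in m; the grip force is fixed at half the most; returns when the fingers have stopped.
- r.hold(seconds).
- r.solve_ik(position, orientation): joint angles nearest the present ones, or None.
- r.get_obs(): the state.
- r.get_image(name): name is "side" or "top" or "wrist"; returns a dict with "pixels" (400x640x3 uint8, blue, green, red), "fx", "fy", "cx", "cy" (pixels), "pose" (4x4, takes a point from camera to world coordinates); the wrist camera has in their place "T_tool_cam" (4x4, takes a point from camera to tool coordinates, whose origin is the TCP and whose axes are the flange's). Camera axes: x right, y up, looking along -z (the intrinsics and any distortion apply to the point x, -y, -z); pixel columns grow to the right and rows downward; lengths in m; the calibration is good to about 2 mm. A picture is of the moment at which its call begins: read the wrist's pose just before it. There is no depth.
A pose or a line that the arm cannot do raises r.IKError and nothing moves.
- r.hand_in(): hands the job in; it is judged then, once.
The state is a dict: "time_s": time; "joints": joint angles; "joint_velocities": joint speeds; "tau": joint torques, N m; "tool_pos": TCP position; "tcp_rot": TCP orientation; "ft_force": force on the tool from outside, world axes, zero at the start; "torque": the same for the moment, N m; "opening": finger opening in m; "grip_force": force on a finger pad.
Only numpy, scipy, OpenCV 4.12 (cv2) and the standard library are available. Lean on these libraries where they do the work, as an engineer would, in place of code of your own. Each camera call takes 0.05 s, during which the arm holds its last target. There are 200 camera calls.

## Working session

There is one attempt and no reset: what is moved stays moved. The work goes in short steps, each a Python script; the robot and the scene stay as the last script left them, time stands still between calls to the robot, and variables do not carry over. Pictures are saved under pics/ and viewed, at most 10 in all, crops included, and the job is handed in when it is done.

```bash
mkdir -p pics; ls
python3 - <<'E'
from plant import r
import cv2,numpy as np
np.set_printoptions(precision=4,suppress=True)
for n in("top","side"):
    d=r.get_image(n);cv2.imwrite(f"pics/{n}0.png",d["pixels"]);print(n,{k:d[k] for k in d if k!="pixels"})
d=r.get_image("wrist");print({k:d[k] for k in d if k!="pixels"})
o=r.get_obs();print(o["time_s"],o["tool_pos"],o["tcp_rot"])
E
```

```text
pics
top {'fx': 395.6163045328472, 'fy': 395.6163045328472, 'cx': 320.2514279726968, 'cy': 196.92385015139607, 'pose': array([[ 0.0077,  0.9835, -0.1805,  0.3353],
       [-0.9999,  0.0054, -0.0132,  0.0452],
       [-0.012 ,  0.1806,  0.9835,  1.1798],
       [ 0.    ,  0.    ,  0.    ,  1.    ]])}
side {'fx': 400.31007295077757, 'fy': 400.31007295077757, 'cx': 313.0743857586032, 'cy': 201.89695060987938, 'pose': array([[ 0.8736,  0.246 , -0.4198,  0.1065],
       [-0.4863,  0.4735, -0.7344, -0.6595],
       [ 0.0181,  0.8457,  0.5333,  0.5787],
       [ 0.    ,  0.    ,  0.    ,  1.    ]])}
{'fx': 316.0549932994192, 'fy': 316.0549932994192, 'cx': 316.99049212092496, 'cy': 202.793049639978, 'T_tool_cam': array([[ 0.0001,  0.9634,  0.2682,  0.0749],
       [ 1.    , -0.0001, -0.0001, -0.0005],
       [-0.0001,  0.2682, -0.9634, -0.1438],
       [ 0.    ,  0.    ,  0.    ,  1.    ]])}
0.15 [0.2031 0.5107 0.24  ] [-0.5913 -3.0849  0.0021]
```

View pics/top0.png

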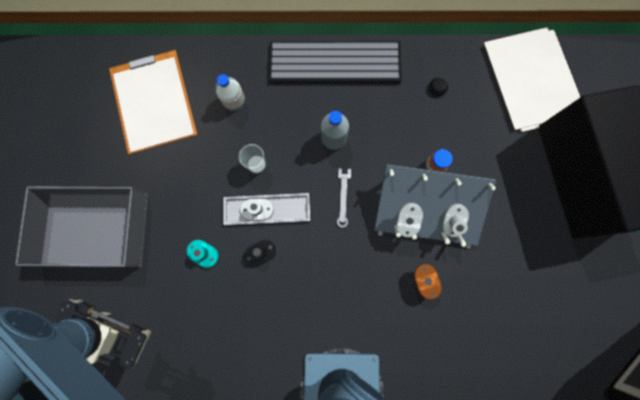

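View pics/side0.png

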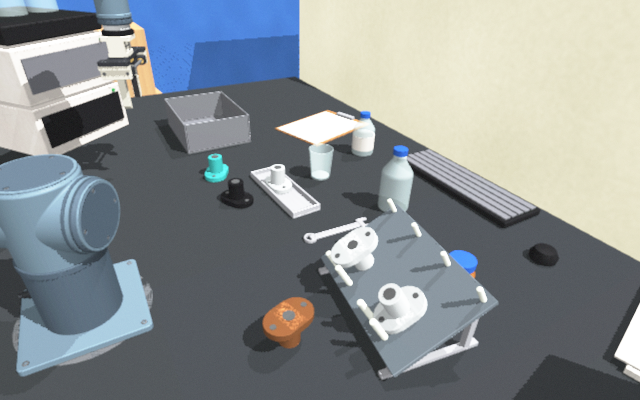

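The top view shows two hub-up white flanges: one in the tray at (255,208) and one on the rack at (457,222). The hub-down white flange is on the rack at (410,220). The look-alikes to avoid are turquoise (202,253), black (260,252) and brown hub-down (428,281). The bystanders are the beaker (252,158), wrench (344,198), bottle (335,130) and jar (440,160). I'll check the choices in close crops.

Run:
```python
import cv2,numpy as np
t=cv2.imread("pics/top0.png")
a=cv2.resize(t[150:240,215:325],None,fx=6,fy=6,interpolation=cv2.INTER_CUBIC)
b=cv2.resize(t[155:255,370:503],None,fx=6,fy=6,interpolation=cv2.INTER_CUBIC)
cv2.imwrite("pics/ct.png",a);cv2.imwrite("pics/cr.png",b)
```

```text
(no output)
```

View pics/ct.png

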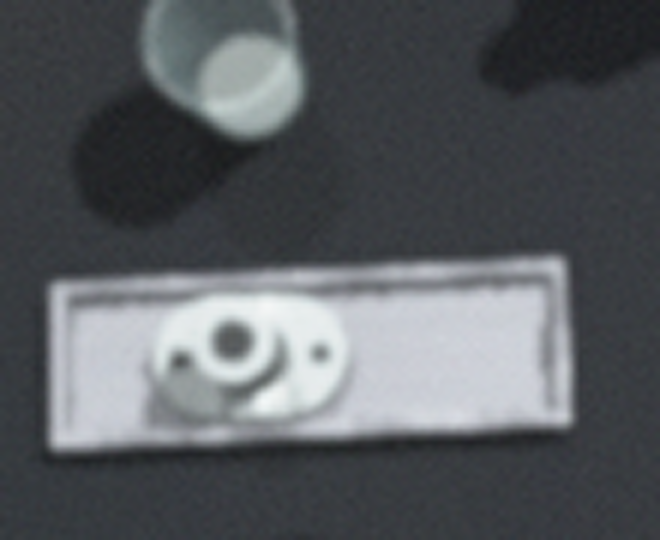

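View pics/cr.png

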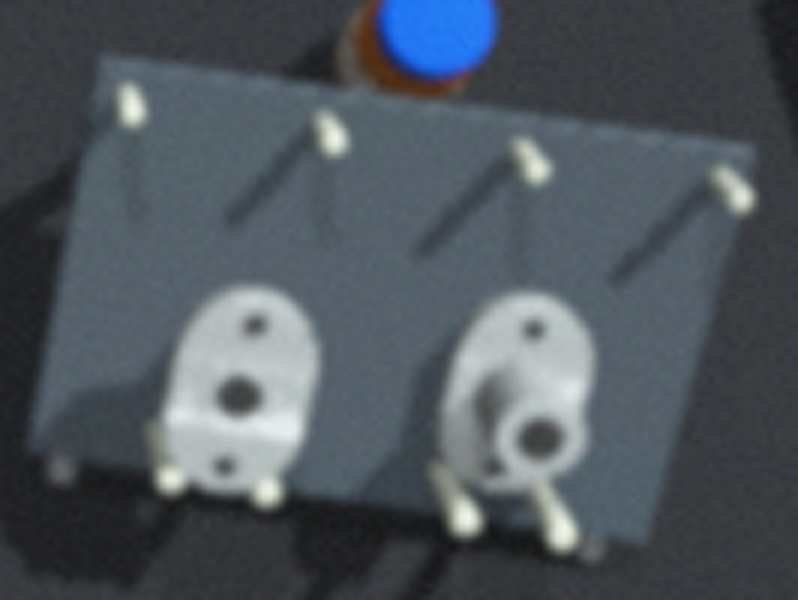

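The crops confirm the choices. In the tray crop the white hub-up flange has its hub top at (232,340), inside rim corners (50,285), (567,257), (572,428) and (50,450). In the rack crop flange_down (brim outward) is on the left with its centre hole at (240,397), and flange_up is on the right with its hub top at (540,438).

```bash
cat > h.py <<'E'
from plant import r
import cv2,numpy as np
from scipy.spatial.transform import Rotation as R
from scipy.optimize import least_squares
np.set_printoptions(precision=4,suppress=True)
def proj(d,P,pose=None):
    T=np.linalg.inv(d["pose"] if pose is None else pose)
    c=np.atleast_2d(P)@T[:3,:3].T+T[:3,3]
    return np.c_[d["fx"]*c[:,0]/-c[:,2]+d["cx"], d["fy"]*-c[:,1]/-c[:,2]+d["cy"]]
def ray(d,uv,z,pose=None):
    M=d["pose"] if pose is None else pose
    v=M[:3,:3]@np.array([(uv[0]-d["cx"])/d["fx"],-(uv[1]-d["cy"])/d["fy"],-1])
    return M[:3,3]+v*(z-M[2,3])/v[2]
def wristpose(o,d):
    T=np.eye(4);T[:3,:3]=R.from_rotvec(o["tcp_rot"]).as_matrix();T[:3,3]=o["tool_pos"]
    return T@d["T_tool_cam"]
def Rz(a): return R.from_euler("z",a).as_matrix()
TILT=R.from_euler("y",-np.pi/6).as_matrix() # x up slope, z normal leaning to -x
def tool(z,y):  # rotvec with tool z,y axes
    z=z/np.linalg.norm(z);y=y-z*(y@z);y/=np.linalg.norm(y)
    return R.from_matrix(np.c_[np.cross(y,z),y,z]).as_rotvec()
E
python3 - <<'E'
from h import *
d=r.get_image("top")
f=lambda L,x,y:(np.array(L,float)+.5)/6-.5+[x,y]
def fit(P,uv,x0):
    fn=lambda q:(proj(d,P@Rz(q[2]).T+[q[0],q[1],0])-uv).ravel()
    s=least_squares(fn,x0);print(s.x,"res",s.fun);return s.x
tuv=f([(50,285),(567,257),(572,428),(50,450)],215,150)
P=np.array([[.041,.128,.018],[.041,-.128,.018],[-.041,-.128,.018],[-.041,.128,.018]])
tr=fit(P,tuv,[.4,.1,0])
ruv=f([(100,55),(755,145),(650,545),(30,450)],370,155)
c,s=.1*np.cos(np.pi/6),.05
P=np.array([[c,.15,.075+s],[c,-.15,.075+s],[-c,-.15,.075-s],[-c,.15,.075-s]])
rk=fit(P,ruv,[.4,-.3,0])
h=ray(d,f([(232,340)],215,150)[0],.066)
print("tray hub",h,"in tray",Rz(tr[2]).T@(h-[tr[0],tr[1],0]))
# rack: intersect ray with plane 60mm above board
M=d["pose"];A=Rz(rk[2])@TILT;n=A[:,2];p0=np.array([rk[0],rk[1],.075])
for nm,u in(("down",(240,397)),("up",(540,438))):
    u=f([u],370,155)[0];v=M[:3,:3]@np.array([(u[0]-d["cx"])/d["fx"],-(u[1]-d["cy"])/d["fy"],-1])
    q=p0+.06*n;p=M[:3,3]+v*(((q-M[:3,3])@n)/(v@n));print(nm,p,"board coords",A.T@(p-p0))
bk=ray(d,f([(250,88)],215,150)[0],0);print("beaker",bk,Rz(tr[2]).T@(bk-[tr[0],tr[1],0]))
print("bottle cap",ray(d,(335,118),.17),"jar cap",ray(d,(443,159),.085))
E
```

```text
[0.5121 0.2214 0.0538] res [ 0.3079  0.0949 -0.4798  0.6987 -0.1823 -0.5874  0.3549 -0.1605]
[ 0.5157 -0.258  -0.1371] res [ 0.0081  0.1917  0.7149  0.265  -0.428  -0.7423 -0.3441  0.257 ]
tray hub [0.5116 0.2514 0.066 ] in tray [0.0011 0.03   0.066 ]
down [ 0.4672 -0.1831  0.1106] board coords [-0.0327  0.0676  0.06  ]
up [ 0.4494 -0.3168  0.111 ] board coords [-0.0319 -0.0673  0.06  ]
beaker [0.6532 0.2593 0.    ] [0.143  0.0303 0.    ]
bottle cap [0.7369 0.0207 0.17  ] jar cap [ 0.6481 -0.2895  0.085 ]
```

```bash
cat >> h.py <<'E'
tr=np.array([.5121,.2214,.0538]); rk=np.array([.5157,-.258,-.1371])
TR=Rz(tr[2]); A=Rz(rk[2])@TILT
def tp(x,y,z): return TR@np.array([x,y,z])+[tr[0],tr[1],0]
def rp(x,y,z): return A@np.array([x,y,z])+[rk[0],rk[1],.075]
def best(p,z,y):
    c=[]
    for s in(1,-1):
        o=tool(z,s*y);q=r.solve_ik(p,o)
        if q is not None:c.append((abs(q[5]),s,o,q))
    c.sort(key=lambda t:t[0]);print([(t[1],np.array(t[3])) for t in c]);return c[0][2]
def back(p,o,dist): return np.array(p)-dist*R.from_rotvec(o).as_matrix()[:,2]
def look(name,marks):
    o=r.get_obs();d=r.get_image("wrist");W=wristpose(o,d);im=d["pixels"].copy()
    for P,c in marks:
        for u in proj(d,P,W):
            if abs(u).max()<2000: cv2.drawMarker(im,tuple(int(round(v)) for v in u),c,cv2.MARKER_CROSS,9,1)
    cv2.imwrite(f"pics/{name}.png",im);return d,W
def ell(f,c,rad,z,n=16): return np.array([f(c[0]+rad*np.cos(a),c[1]+rad*np.sin(a),z) for a in np.linspace(0,2*np.pi,n,endpoint=False)])
E
python3 - <<'E'
from h import *
D=np.array([0,0,-1.])
o=best(tp(.001,.03,.2),D,TR[:,0]); r.move_pose(tp(.001,.03,.20),o)
look("w1",[(ell(tp,(.001,.03),.02,.066),(0,0,255)),(np.array([tp(x,y,.018) for x in(-.041,.041) for y in(-.128,.128)]),(0,255,0))])
S=r.get_obs();print(S["time_s"],S["tool_pos"],S["ft_force"])
for y in(.0675,-.0675): best(rp(-.032,y,.15),-A[:,2],A[:,1])
for y in(0,-.074): best(tp(0,y,.15),D,TR[:,0])
E
```

```text
[(1, array([ 0.2612,  0.3238,  1.5473, -0.    ,  1.2705,  0.2074])), (-1, array([ 0.2612,  0.3238,  1.5473, -0.    ,  1.2705, -2.9342]))]
1.75 [0.5108 0.2525 0.2002] [-0.1839 -0.5967 -0.1898]
[(-1, array([-0.931 , -0.1226,  2.2153,  0.5543,  0.7442,  0.4213])), (1, array([-0.931 , -0.1226,  2.2153,  0.5543,  0.7442, -2.7203]))]
[(-1, array([-1.1911,  0.0323,  2.0715,  0.6112,  0.8595,  0.1517])), (1, array([-1.1911,  0.0323,  2.0715,  0.6112,  0.8595, -2.9899]))]
[(1, array([ 0.2081,  0.3489,  1.643 , -0.    ,  1.1497,  0.1543])), (-1, array([ 0.2081,  0.3489,  1.643 , -0.    ,  1.1497, -2.9873]))]
[(1, array([ 0.0705,  0.3139,  1.6948, -0.    ,  1.1329,  0.0167]))]
```

View pics/w1.png

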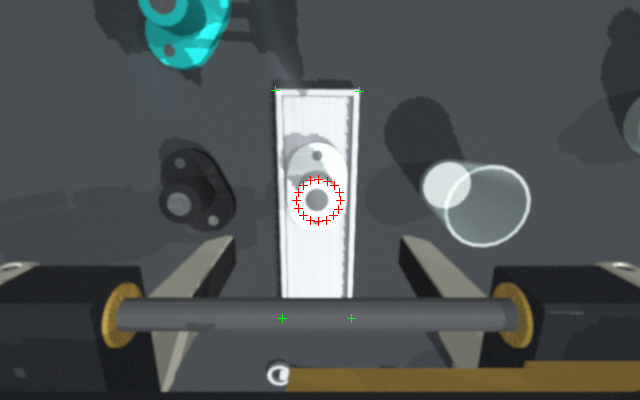

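The wrist view matches the projected hub ring (318,200) and far rim corners (275,90) and (359,91) to about 1 mm. Next I grip the hub and slide it.

Run:
```python
from h import *
rep=lambda m:(lambda S:print(m,round(S["time_s"],2),"tool tray",TR.T@(S["tool_pos"]-[tr[0],tr[1],0]),S["ft_force"],S["opening"],S["grip_force"]))(r.get_obs())
r.grip(.07)
r.servo_line(tp(.001,.03,.048),speed=.12); rep("down")
r.grip(.0);rep("grip")
print(r.servo_line(tp(0,.068,.048),speed=.06,threshold=15));rep("slid")
print(r.servo_line(tp(0,.077,.048),speed=.02,threshold=6));rep("end")
r.grip(.06);rep("rel")
r.servo_line(tp(0,.074,.16),speed=.2)
# above flange_up
o=best(rp(-.032,-.0675,.15),-A[:,2],A[:,1])
r.move_pose(rp(-.032,-.0675,.18),o);rep("rack")
look("w2",[(ell(rp,(-.032,-.0675),.02,.06),(0,0,255)),(ell(rp,(-.032,.0675),.008,.06,8),(0,255,255)),(np.array([rp(x,y,0) for x in(-.1,.1) for y in(-.15,.15)]),(0,255,0))])
```

```text
down 3.77 tool tray [0.0016 0.0302 0.0487] [ 0.4111 -0.7238  0.0508] 0.06994392891757865 0.0
grip 4.37 tool tray [0.0005 0.03   0.0481] [-2.5564  0.395   3.663 ] 0.03984774600632092 30.000271797180176
False
slid 5.15 tool tray [0.0004 0.0687 0.0482] [2.3101 1.5489 1.2591] 0.03952964276129748 29.9998739361763
True
end 5.39 tool tray [0.0003 0.0692 0.0481] [-0.4791 -0.4062  4.8064] 0.03936313469903467 30.000780522823334
rel 5.97 tool tray [0.0004 0.0688 0.0478] [-0.0798 -0.5858 -0.9294] 0.059656099610928146 0.0
[(-1, array([-1.1911,  0.0323,  2.0715,  0.6112,  0.8595,  0.1517])), (1, array([-1.1911,  0.0323,  2.0715,  0.6112,  0.8595, -2.9899]))]
rack 8.88 tool tray [-0.1502 -0.5224  0.2148] [ 0.1011 -0.2647 -0.6666] 0.06015421011922551 0.0
```

View pics/w2.png

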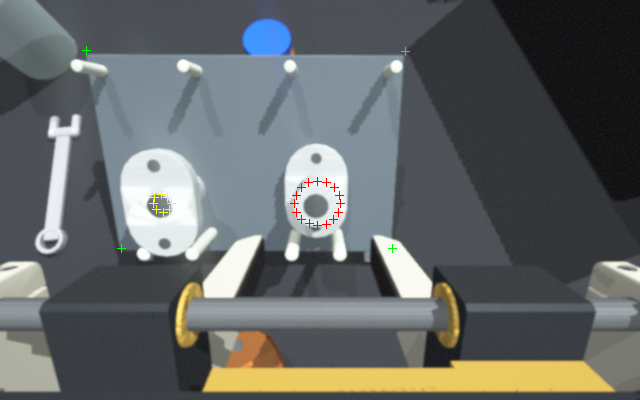

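The wrist view of the rack shows flange_up's hub at (316,206) against a prediction of (318,203), so about 2 mm downhill. The flange_down hole at (160,205) matches. The tray flange stopped at about y=69 mm because force noise tripped the threshold; I'll push it further later.

```bash
cat >> h.py <<'E'
rep=lambda m:(lambda S:print(m,round(S["time_s"],2),"tool tray",TR.T@(S["tool_pos"]-[tr[0],tr[1],0]),S["ft_force"],S["opening"],S["grip_force"]))(r.get_obs())
D=np.array([0,0,-1.])
E
python3 - <<'E'
from h import *
x,y=-.034,-.0665
r.servo_line(rp(x,y,.042),speed=.12);rep("down")
r.grip(0);rep("grip")
r.servo_line(rp(x,y,.06),speed=.06);rep("lift")
r.servo_line(rp(x,y,.19),speed=.2)
o=tool(D,TR[:,0])
r.move_pose(tp(0,-.070,.15),o);rep("over")
r.servo_line(tp(0,-.070,.058),speed=.1);r.hold(.2);rep("near")
print(r.servo_line(tp(0,-.070,.0470),speed=.015,threshold=7));rep("set")
print(r.servo_line(tp(0,-.0752,r.get_obs()["tool_pos"][2]),speed=.012,threshold=14));rep("slid")
r.grip(.06);rep("rel")
r.servo_line(tp(0,-.074,.10),speed=.15)
r.servo_line(tp(0,-.02,.20),speed=.2)
look("w3",[(ell(tp,(0,-.074),.02,.066),(0,0,255)),(ell(tp,(0,.074),.02,.066),(0,0,255)),(np.array([tp(x,y,.018) for x in(-.041,.041) for y in(-.128,.128)]),(0,255,0))])
E
```

```text
down 10.23 tool tray [-0.0843 -0.5349  0.0949] [ 0.2975 -0.2624  0.3489] 0.05961650398607081 0.0
grip 10.7 tool tray [-0.0843 -0.5343  0.0947] [-2.1911  2.7871  5.3129] 0.039647386966040726 30.002387166023254
lift 11.15 tool tray [-0.0931 -0.5326  0.1101] [2.0734 3.0768 1.0091] 0.03926018787677157 29.998066127300262
over 13.71 tool tray [ 0.0001 -0.0708  0.1498] [ 0.3374  0.036  -4.2788] 0.03957443836940106 29.99659091234207
near 14.97 tool tray [ 0.0004 -0.07    0.0586] [-0.4666  0.0792 -3.9827] 0.03926002377832864 29.99654710292816
False
set 15.86 tool tray [ 0.0001 -0.07    0.047 ] [-0.5589 -0.2749 -3.0032] 0.039510427902889014 29.996681213378906
False
slid 16.44 tool tray [ 0.0001 -0.0734  0.0474] [-0.9     8.6906 -1.2876] 0.039553152262174984 29.997420608997345
rel 17.02 tool tray [ 0.0001 -0.0754  0.0471] [0.6209 0.7582 0.6755] 0.06007256206609047 0.0
```

View pics/w3.png

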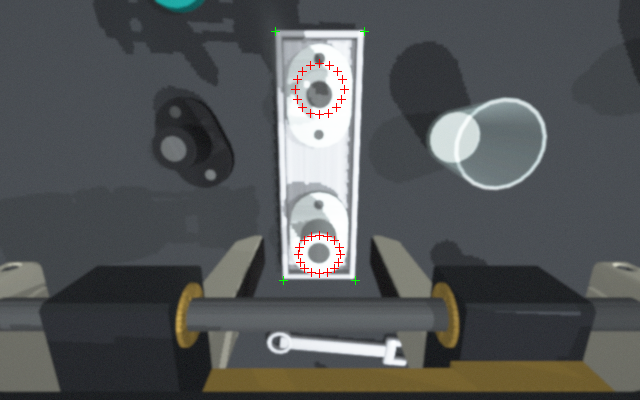

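The wrist view shows flange_up seated at the near end with its hub at (319,253), on the prediction. The tray flange's hub is at (319,95) against (319,89), so it's about 5 mm short of its end. I'll push it home, then fetch flange_down.

Run:
```python
from h import *
r.servo_line(tp(0,.069,.12),speed=.25)
r.servo_line(tp(0,.069,.048),speed=.12)
r.grip(0)
print(r.servo_line(tp(0,.0752,.048),speed=.02,threshold=16));rep("slid")
r.grip(.06);rep("rel")
r.servo_line(tp(0,.074,.16),speed=.2)
x,y=-.033,.0675
o=best(rp(x,y,.18),-A[:,2],A[:,1])
r.move_pose(rp(x,y,.18),o);r.grip(.085);rep("rack")
r.servo_line(rp(x,y,.056),speed=.12);rep("down")
r.grip(0);rep("grip")
r.servo_line(rp(x,y,.075),speed=.06);rep("lift")
r.servo_line(rp(x,y,.20),speed=.2)
r.move_pose(tp(0,0,.18),tool(D,TR[:,0]));rep("over")
zt=.18-.056
look("w4",[(ell(tp,(0,-.074),.02,.066),(0,0,255)),(ell(tp,(0,.074),.02,.066),(0,0,255)),
 (np.array([tp(a,b,zt+.06) for a in(-.031,.031) for b in(-.017,.017)]+[tp(0,-.048,zt+.06),tp(0,.048,zt+.06),tp(0,0,zt+.06)]),(0,160,0))])
```

```text
False
slid 20.58 tool tray [0.0005 0.0741 0.0486] [-0.0612 -6.148   5.778 ] 0.03969601157429898 30.00146895647049
rel 21.16 tool tray [-0.0001  0.0753  0.0479] [-0.388  -0.8953 -0.3837] 0.06001168010984403 0.0
[(-1, array([-0.9745, -0.1948,  2.1975,  0.5216,  0.8413,  0.4395])), (1, array([-0.9745, -0.1948,  2.1975,  0.5216,  0.8413, -2.7021]))]
rack 24.27 tool tray [-0.1258 -0.3901  0.2144] [ 0.4138 -0.4545  0.0393] 0.08487175420862798 0.0
down 25.45 tool tray [-0.0649 -0.402   0.1074] [-0.4079  0.2929 -0.1325] 0.08505438022669472 0.0
grip 25.96 tool tray [-0.0644 -0.4005  0.1075] [2.5625 6.1052 3.9351] 0.06169415977965259 30.013756155967712
lift 26.43 tool tray [-0.0746 -0.3999  0.1231] [ 0.0539  0.1134 -4.2266] 0.06177624781071272 29.989168345928192
over 28.73 tool tray [ 0.0001 -0.0008  0.1796] [ 0.0596 -0.3753 -5.106 ] 0.06182607618919049 29.98899757862091
```

View pics/w4.png

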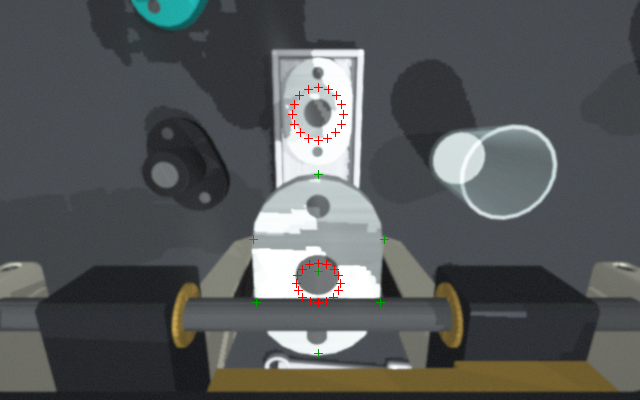

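The view shows flange_down held level and centred: far tip at (318,176) against 175, near tip at 354 against 352. Both end hubs are in place, so I'll lower it.

Run:
```python
from h import *
hit=r.servo_line(tp(0,.001,.072),speed=.08,threshold=15);r.hold(.2);print(hit);rep("near")
if not hit:
    print(r.servo_line(tp(0,.001,.0612),speed=.015,threshold=7));r.hold(.3);rep("set")
```

```text
False
near 30.48 tool tray [0.0002 0.001  0.0724] [ 0.0928 -0.0252 -5.1015] 0.06200895974158401 29.989075362682343
False
set 31.65 tool tray [0.0001 0.001  0.0612] [-1.0395 -0.3406 -3.5481] 0.06161405529662597 29.98912364244461
```

Run:
```python
from h import *
for z in(.0606,.060,.0594,.0588):
    r.servo_line(tp(0,.001,z),speed=.01);r.hold(.3)
    f=np.mean([ (r.hold(.02),r.get_obs()["ft_force"][2])[1] for _ in range(8)]);print(z,f)
    if f>-1:break
r.grip(.075);rep("rel")
r.servo_line(tp(0,.001,.15),speed=.12);r.servo_line(tp(0,-.04,.25),speed=.25)
look("w5",[(ell(tp,(0,y),.02,.066),(0,0,255)) for y in(-.074,.074)]+[(np.array([tp(0,-.048,.066),tp(0,.048,.066)]+[tp(a,b,.066) for a in(-.031,.031) for b in(-.017,.017)]),(0,160,0))])
d=r.get_image("side")["pixels"];w=cv2.imread("pics/w5.png")
c=lambda i:cv2.resize(i,(400,400),interpolation=cv2.INTER_CUBIC)
cv2.imwrite("pics/fin.png",np.hstack([c(w[60:300,200:440]),c(d[130:230,235:335])]))
```

```text
0.0606 4.267677040005866
rel 32.82 tool tray [0.0001 0.0009 0.0605] [0.7055 0.2546 0.8324] 0.07508308622975128 0.0
```

View pics/fin.png

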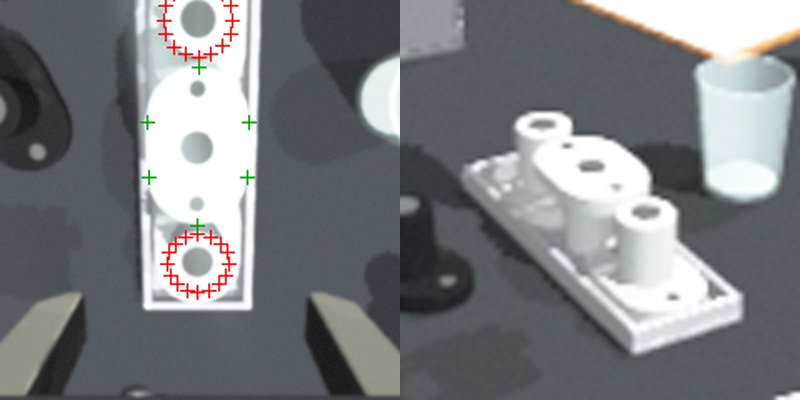

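All three sit flat in the tray: the hub-up hubs match their marks at (198,18) and (198,262), and the hub-down flange is centred at (197,147). The robot is clear, so I'm handing in.

```bash
python3 -c "
from plant import r
r.hold(.5);print(r.hand_in())"
```

```text
the job is handed in; nothing more can be done
None
```

I packed the three flanges in the tray (hub-up against each end, hub-down nested in the middle) and handed the job in at about 35 s; the final pictures looked right, but no verdict was returned.

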